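# Offer a blind spacer, hole up, to the depth gauge

## Task

An aluminium spacer block lies on its side on the bench; one of its two ends has a blind hole, the other is plain. Pick it up, turn it so that the hole faces straight up, bring it under the depth gauge and lift it so that the gauge's plunger goes into the hole, meets the hole's floor and is pushed up about a centimetre. Finish the program while still holding the spacer there, steady and upright, and leave the other things on the bench where they are.

Things in the scene. Friction and masses are not known exactly. Their poses are not given: they have to be found in the camera images.
- spacer_mid (a point): Centre of the loose aluminium spacer, a square block 64 mm long (own x axis) by 44 by 44 mm, about 0.22 kg. It lies on a long flat side, centre 22 mm above the bench, turned any way about the vertical. Its +x end has a round blind hole 28 mm wide and 40 mm deep, on the long axis; its -x end is plain. Hole up means that its x axis points straight up.
- spacer_floor (a point): Centre of the floor of the spacer's hole, on the long axis, 8 mm from the block's centre towards the plain (-x) end; same axes as spacer_mid. The 24 mm behind the floor is solid; the walls round the hole are 8 mm at the thinnest. The spacer starts 0.45 to 0.57 m ahead of the robot's base and 0.15 to 0.30 m to its right (-y); nothing else lies on that patch of bench.
- gauge: Fixed depth gauge on a stand. Origin on the bench straight below the plunger; own +x points away from the robot to within 0.3 rad. The steel base plate is 20 mm high, 120 mm wide (x), from y = -40 to +200 mm. A 30 mm column stands at y = +160 mm (left of the plunger); its arm, along y at 330 to 360 mm height, carries a 60 mm round dial, 22 mm thick, facing +x, centre 345 mm high above the plunger.
- plunger_tip (a point): Lower tip of the gauge's plunger, 195 mm above the bench at rest. The plunger is a vertical 6 mm steel rod hanging from the dial, with a 10 mm ball at its foot. 75 mm above the resting tip the rod goes into a fixed 12 mm sleeve; the dial's rim begins 120 mm above it. Below the tip the space is free down to the base plate.
- plunger (a joint): How far the gauge's plunger is pushed up, in m: 0 at rest, 0.03 at its upper stop. Its spring pushes back with about 1.3 N at the start and 80 N more per m.

How it is judged:
By the outcome, as a careful person would: the job done as asked, in the order asked, and still so for the second after the job is handed in, while the arm keeps its last pose, push and grip.
It also fails if it takes over 64 s, if anything falls off the work surface, if the arm or the gripper's body presses on something with over 40 N, if the wrist force passes 120 N, or if a joint passes its speed limit or range.

## Robot

A 6-joint arm with a two-finger parallel gripper is mounted at the origin on the work surface. World frame = base frame: x ahead of the robot, y to its left, z up, the work surface at z = 0. Lengths are in m, angles in rad, forces in N, time in s.
With the tool pointing down it reaches from about 0.3 to 0.775 m from the base axis. Payload 14.6 kg.
Tool frame: the origin (TCP) lies on the centre line of the jaws, within the pads' length; the fingertips stand 25 mm ahead of it and the grasp point (between the pads) lies 6 mm ahead of it; z points along the fingers, y is the direction in which the jaws open and shut (so a half turn about z gives the same grasp; the last joint's range is limited). The gripper opens to 94 mm and grips with 3 to 60 N. Pads are 16 mm wide; open, the fingers measure 119 mm over their backs; the gripper's body (75 mm by 177 mm) begins 78 mm behind the grasp point.
Start: joints at [-1.187, 0.3, 1.521, -0, 1.321, -0.067], TCP at [0.24, -0.495, 0.23] pointing down, gripper open.
Joint ranges: [-3.03, 3.03], [-0.79, 2.21], [0.23, 2.52], [-1.04, 4.18], [0, 3.07], [-2.55, 2.55]. Speed limits (rad/s): [2.22, 2.22, 2.57, 3.14, 3.14, 3.14].

## Interface

Orientations are given as a 3x3 rotation matrix whose columns are the frame's x, y, z axes.
In Python, from station import r, cams, close_job gives the robot as it stands.
- The arm moves only by the tool jog_arm, never from a script. Its argument "steps" is one flat list of numbers, 7 for each row, row after row: the shift along the tool's x, y, z in m, then the turn, a rotation vector about the tool's x, y, z in degrees, then the closure, from 0 (fully open) to 1 (shut). In form: [tx, ty, tz, ax, ay, az, jaw, tx, ty, tz, ax, ay, az, jaw, ...]. A call has 1 to 8 rows; each row is the pose to reach, as a shift and turn from the pose commanded when the call began, along the tool's axes at that moment; what a row does not reach only later rows make up. A row lasts 1/10 s, in which the tool goes at most 50 mm and 8.59 degrees, less where a joint would pass 70% of its speed; a pose out of reach is approached as far as the arm can. A call with a gripper value outside its range is refused whole. The fingers move at their own pace and stop on an object; "squeeze" is the grip in N (left out, the last holds). Time passes only in rows, so rows that repeat a pose let the fingers close. It gives the time, the measured TCP pose, the force and the opening at its end, in the units of the state.
- r.get_state(): the state, without advancing time (a new reading comes with each control period).
- cams.capture(name): name is "scene" or "top" or "wrist"; returns a dict with "image" (480x640x3 uint8, red, green, blue), "fov_y" (degrees; the focal length in pixels is half the picture's height over the tangent of half this angle, whatever the lens; pixels are square), "cx", "cy" (the principal point, pixels), "pose" (4x4, takes a point from camera to world coordinates). Camera axes: x right, y down, z forward; pixel columns grow to the right and rows downward; lengths in m; the calibration is good to about 2 mm. The wrist camera is an equidistant fisheye: a pixel r from the principal point sees the ray r / f radians off the axis. A picture is of the moment at which its call begins. There is no depth.
- close_job(): hands the job in, once; it reports no verdict.
The state is a dict: "time_s": time; "joint_positions": joint angles; "qd": joint speeds; "tau": joint torques, N m; "position": TCP position; "ee_rot": TCP orientation; "wrist_force": force on the tool from outside, world axes, zero at the start; "torque": the same for the moment, N m; "finger_gap": finger opening in m.
Only numpy, scipy, OpenCV 4.12 (cv2) and the standard library are available. Lean on these libraries where they do the work, as an engineer would, in place of code of your own. Each camera call takes 0.05 s, during which the arm holds its last target.

## Working session

There is one attempt and no reset: what is moved stays moved. The work goes in short steps, Python scripts to look and compute and a tool call to move; the robot and the scene stay as the last step left them, time stands still between calls to the robot, and variables do not carry over. Pictures are saved under pics/ and viewed, and the job is handed in when it is done.

Besides the shell and the picture viewer there is one more tool, called after "Emit:" in YAML: its name, and indented under it one key for each argument. jog_arm: Moves the arm, as the interface text tells. Its arguments: {"type":"object","properties":{"steps":{"type":"array","items":{"type":"number"}},"squeeze":{"type":"number"}},"required":["steps"]}

```bash
ls; mkdir -p pics
python3 - <<'E'
from station import r,cams
import cv2
s=r.get_state()
for k,v in s.items(): print(k,v)
for n in ["scene","top","wrist"]:
    c=cams.capture(n); cv2.imwrite(f"pics/{n}0.png",c["image"][:,:,::-1]); print(n,c["fov_y"],c["cx"],c["cy"],c["pose"])
E
```

```text
pics
time_s 0.0
joint_positions [-1.18659097e+00  3.00416783e-01  1.52155415e+00 -4.52920759e-05
  1.32071529e+00 -6.66062706e-02]
qd [-0.00015421 -0.00029988 -0.0019639   0.00093699 -0.00110024  0.0006056 ]
tau [ 1.38875846e-03 -5.31807160e+01 -3.52741778e+01  7.08541065e-02
  2.43660092e-02 -9.13317012e-05]
position [ 0.2395316  -0.49484673  0.22992751]
ee_rot [[ 9.00088890e-01  4.35706078e-01 -4.50576377e-04]
 [ 4.35706310e-01 -9.00088338e-01  9.97391113e-04]
 [ 2.90108281e-05 -1.09405963e-03 -9.99999401e-01]]
wrist_force [-0.44524763 -0.56476685  0.10982276]
torque [-0.01955714  0.001603    0.02438127]
finger_gap 0.09379778736076286
scene 45.187362378753654 324.34157470309907 236.82385747885166 [[-0.32761675  0.72901332 -0.60100486  1.16403727]
 [ 0.94467488  0.2419662  -0.22145367  0.18671306]
 [-0.01601981 -0.64030613 -0.76795275  0.95084937]
 [ 0.          0.          0.          1.        ]]
top 49.25529066790633 317.7052948210502 245.51720998871303 [[-0.09238629 -0.97587168  0.19783641  0.37443981]
 [-0.99571605  0.08978878 -0.02207976 -0.04087405]
 [ 0.00378352 -0.19902876 -0.97998635  0.92253018]
 [ 0.          0.          0.          1.        ]]
wrist 65.70646984690485 324.42295536043963 243.45539979796044 [[ 0.43564653 -0.86253813 -0.25737146  0.31457111]
 [-0.9001167  -0.4179097  -0.1230504  -0.45886119]
 [-0.00142237  0.28527083 -0.95844589  0.3837086 ]
 [ 0.          0.          0.          1.        ]]
```

View pics/scene0.png

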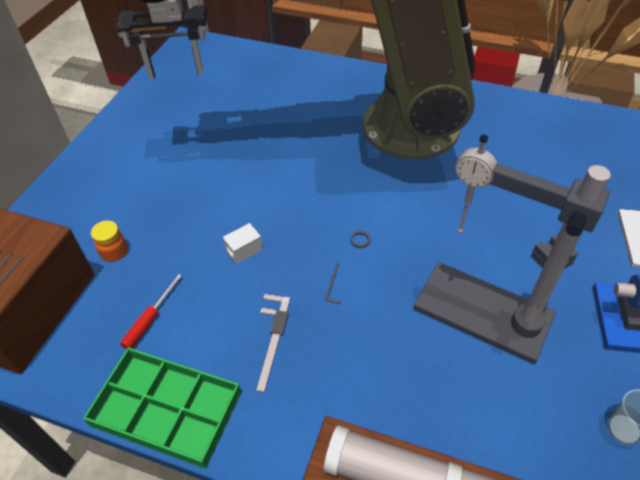

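View pics/top0.png

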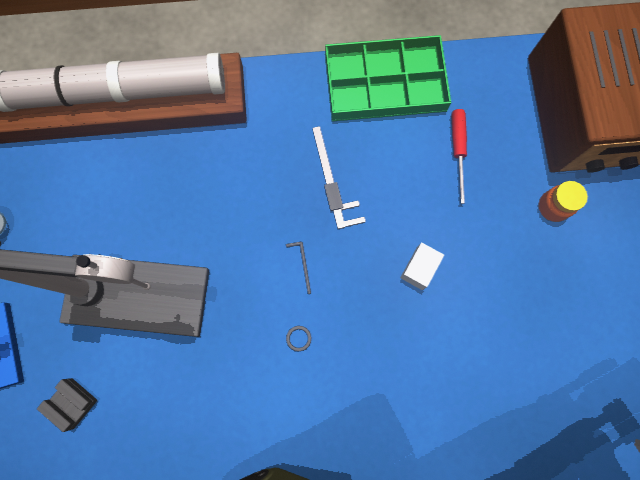

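View pics/wrist0.png

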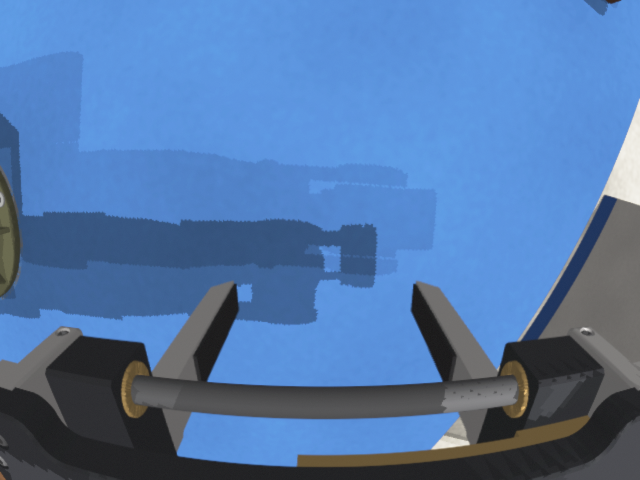

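The spacer is at scene (242,242) and top (422,266). The gauge is on the left in the top view. I'll zoom in and measure it.

```bash
cat > h.py <<'E'
import numpy as np, cv2
from station import r,cams
def ray(c,u,v,fish=False):
    f=240/np.tan(np.radians(c["fov_y"]/2)); x=(u-c["cx"]);y=(v-c["cy"])
    if fish:
        rr=np.hypot(x,y); th=rr/f; d=np.array([np.sin(th)*x/rr,np.sin(th)*y/rr,np.cos(th)])
    else: d=np.array([x/f,y/f,1.])
    P=np.array(c["pose"]); d=P[:3,:3]@d; return P[:3,3],d/np.linalg.norm(d)
def onz(c,u,v,z,fish=False):
    o,d=ray(c,u,v,fish); return o+d*(z-o[2])/d[2]
def proj(c,p,fish=False):
    P=np.array(c["pose"]); q=P[:3,:3].T@(np.array(p)-P[:3,3]); f=240/np.tan(np.radians(c["fov_y"]/2))
    if fish:
        rr=np.hypot(q[0],q[1]); th=np.arctan2(rr,q[2]); return np.array([c["cx"]+f*th*q[0]/rr,c["cy"]+f*th*q[1]/rr])
    return np.array([c["cx"]+f*q[0]/q[2],c["cy"]+f*q[1]/q[2]])
def tri(c1,p1,c2,p2):
    o1,d1=ray(c1,*p1);o2,d2=ray(c2,*p2)
    A=np.stack([d1,-d2],1);t=np.linalg.lstsq(A,o2-o1,rcond=None)[0]
    a=o1+t[0]*d1;b=o2+t[1]*d2; return (a+b)/2,np.linalg.norm(a-b)
E
python3 - <<'E'
from h import *
t=cams.capture("top");s=cams.capture("scene")
for c in(t,s):
    im=c["image"]; hsv=cv2.cvtColor(im,cv2.COLOR_RGB2HSV)
def crop(im,x,y,w,h,k): return cv2.resize(im[y:y+h,x:x+w],None,fx=k,fy=k,interpolation=cv2.INTER_CUBIC)
a=crop(t["image"],392,231,65,65,6);b=crop(s["image"],210,210,65,65,6)
cv2.imwrite("pics/z1.png",np.hstack([a,b])[:,:,::-1])
a=crop(t["image"],50,240,180,120,4);cv2.imwrite("pics/z2.png",a[:,:,::-1])
b=crop(s["image"],400,120,220,250,2.3);cv2.imwrite("pics/z3.png",b[:,:,::-1])
im=t["image"];hsv=cv2.cvtColor(im,cv2.COLOR_RGB2HSV)
m=((hsv[...,1]<60)&(hsv[...,2]>190)).astype(np.uint8);m[:231]=0;m[300:]=0;m[:,:392]=0;m[:,457:]=0
cs,_=cv2.findContours(m,0,1);k=max(cs,key=cv2.contourArea);box=cv2.boxPoints(cv2.minAreaRect(k))
P=np.array([onz(t,u,v,.044) for u,v in box]);print(box,P);print(P.mean(0),[np.linalg.norm(P[i]-P[i-1]) for i in range(4)])
E
```

```text
[[403.5732  273.94904]
 [421.03818 241.92993]
 [444.08914 254.50317]
 [426.62418 286.52228]] [[ 0.48950428 -0.20103619  0.044     ]
 [ 0.54180257 -0.23782605  0.044     ]
 [ 0.51642283 -0.27417482  0.044     ]
 [ 0.46468085 -0.23710618  0.044     ]]
[ 0.50310263 -0.23753581  0.044     ] [np.float64(0.043786383726845665), np.float64(0.06394219892482315), np.float64(0.04433242392580038), np.float64(0.06364995404363807)]
```

View pics/z1.png

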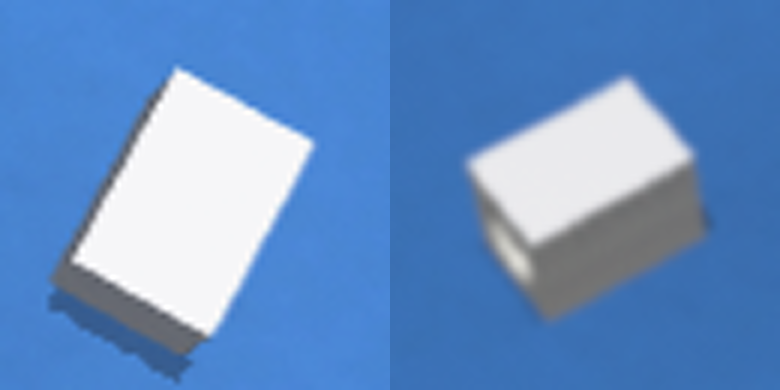

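View pics/z2.png

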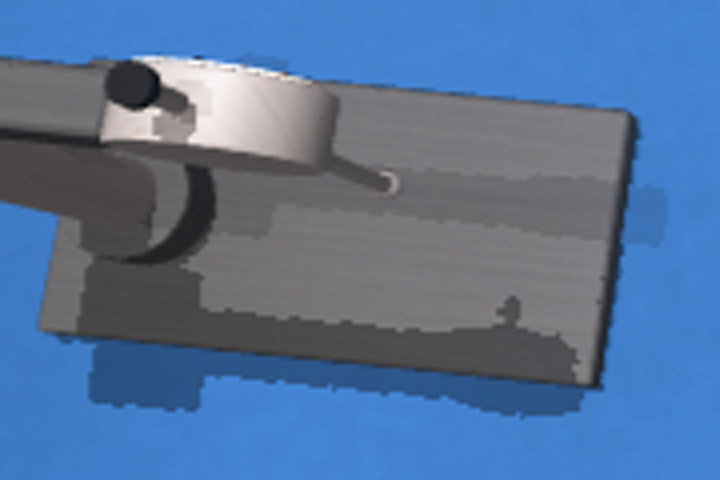

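View pics/z3.png

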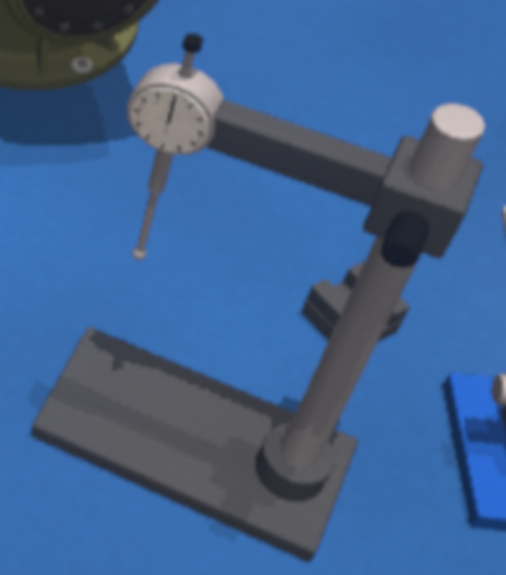

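Run:
```python
from h import *
t=cams.capture("top");s=cams.capture("scene")
X,e=tri(t,(148,285.7),s,(460.4,230.4));print("ball",X,e)
print(onz(t,148,285.7,.2))
# baseplate near corners in top (z=.02)
for u,v in[(50+633/4,240+108/4),(50+600/4,240+385/4),(50+40/4,240+330/4)]: print(onz(t,u,v,.02))
for u,v in[(400+90/2.3,120+330/2.3),(400+33/2.3,120+430/2.3),(400+310/2.3,120+553/2.3),(400+356/2.3,120+437/2.3)]: print('s',onz(s,u,v,.02))
# check spacer in scene: zoom corners
for u,v in[(465,160),(533,245),(692,153),(628,75)]: print('sp',onz(s,210+(u-390)/6,210+v/6,.044))
```

```text
ball [0.48585799 0.18460496 0.1949278 ] 0.001787955208395299
[0.48529165 0.18214053 0.2       ]
[0.5360718  0.13232066 0.02      ]
[0.41842445 0.15232445 0.02      ]
[0.46353737 0.3886963  0.02      ]
s [0.42873669 0.16084439 0.02      ]
s [0.54573109 0.13776888 0.02      ]
s [0.58746382 0.36561971 0.02      ]
s [0.46838708 0.38983173 0.02      ]
sp [ 0.51989132 -0.27365427  0.044     ]
sp [ 0.5464404 -0.2357414  0.044    ]
sp [ 0.49245076 -0.20089384  0.044     ]
sp [ 0.46671841 -0.23622701  0.044     ]
```

Emit:
jog_arm:
  steps: [0.351, -0.117, 0.06, 0, 0, 61.3, 0, 0.351, -0.117, 0.06, 0, 0, 61.3, 0, 0.351, -0.117, 0.06, 0, 0, 61.3, 0, 0.351, -0.117, 0.06, 0, 0, 61.3, 0, 0.351, -0.117, 0.06, 0, 0, 61.3, 0, 0.351, -0.117, 0.06, 0, 0, 61.3, 0, 0.351, -0.117, 0.06, 0, 0, 61.3, 0, 0.351, -0.117, 0.06, 0, 0, 61.3, 0]
  squeeze: 40

```text
time_s: 1.15
position: [0.5013, -0.2399, 0.1714]
ee_rot: [[0.811, -0.585, 0.0], [-0.585, -0.811, -0.0], [0.0, 0.0, -1.0]]
wrist_force: [0.4, -1.1, -0.4]
finger_gap: 0.0938
```

Emit:
jog_arm:
  steps: [0, 0, 0, 0, 0, 0, 0, 0, 0, 0, 0, 0, 0, 0, 0, 0, 0, 0, 0, 0, 0]

```text
time_s: 1.45
position: [0.4998, -0.2418, 0.1716]
ee_rot: [[0.815, -0.58, 0.0], [-0.58, -0.815, -0.0], [0.0, 0.0, -1.0]]
wrist_force: [-0.7, -1.5, 0.5]
finger_gap: 0.094
```

Run:
```python
from h import *
s=r.get_state();print(s["position"],s["joint_positions"]);print(s["ee_rot"])
c=cams.capture("wrist");cv2.imwrite("pics/w1.png",c["image"][:,:,::-1]);print(c["pose"])
```

```text
[ 0.49976481 -0.24183668  0.17160824] [-5.16594045e-01  3.65519259e-01  1.57572015e+00 -1.48369198e-04
  1.20020801e+00  1.67271374e+00]
[[ 8.14773597e-01 -5.79779253e-01  5.79785027e-05]
 [-5.79779235e-01 -8.14773590e-01 -1.91986952e-04]
 [ 1.58549404e-04  1.22811167e-04 -9.99999980e-01]]
[[-5.79829677e-01 -7.80832473e-01 -2.32590185e-01  5.67583972e-01]
 [-8.14737709e-01  5.55664181e-01  1.65649578e-01 -2.90466428e-01]
 [-1.02535316e-04  2.85548536e-01 -9.58364243e-01  3.25381961e-01]
 [ 0.00000000e+00  0.00000000e+00  0.00000000e+00  1.00000000e+00]]
```

View pics/w1.png

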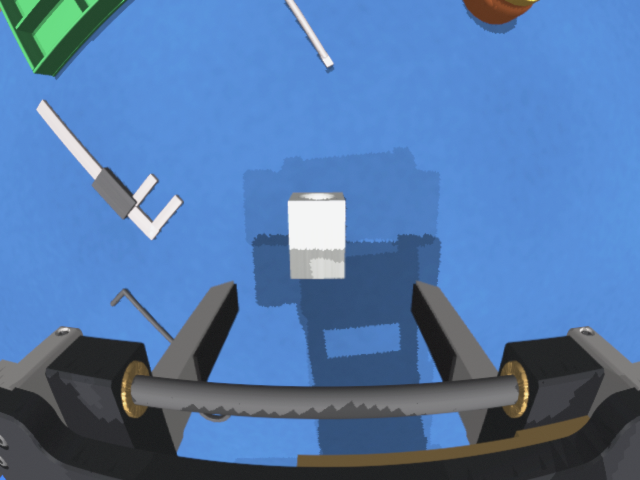

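The wrist view shows the spacer with its top face at u 289–345, v 200–278. The hole (318,196) is on the tool +x end, which confirms the direction.

Run:
```python
from h import *
c=cams.capture("wrist");im=c["image"];hsv=cv2.cvtColor(im,cv2.COLOR_RGB2HSV)
m=((hsv[...,1]<50)&(hsv[...,2]>150)).astype(np.uint8);m[:180]=0;m[300:]=0;m[:,:260]=0;m[:,380:]=0
cs,_=cv2.findContours(m,0,1);k=max(cs,key=cv2.contourArea);print(cv2.boundingRect(k))
cv2.imwrite("pics/w1z.png",cv2.resize(im[180:300,260:380],None,fx=5,fy=5)[:,:,::-1])
P=np.array([onz(c,u,v,.044,True) for u,v in[(289,201),(345.5,201),(345.5,278.5),(289.5,278.5)]]);print(P,P.mean(0),np.linalg.norm(P-np.roll(P,1,0),axis=1))
s=r.get_state();R=np.array(s["ee_rot"]);print("tool frame",(P-s["position"])@R,(P.mean(0)-s["position"])@R)
```

```text
(288, 193, 57, 86)
[[ 0.54277939 -0.23966301  0.044     ]
 [ 0.51749405 -0.27501568  0.044     ]
 [ 0.46488217 -0.23874985  0.044     ]
 [ 0.49141139 -0.20143779  0.044     ]] [ 0.50414175 -0.23871658  0.044     ] [0.06402998 0.04346447 0.06390008 0.04578197]
tool frame [[ 0.03361029 -0.0271272   0.12777733]
 [ 0.03357076  0.01633725  0.12777783]
 [-0.03032067  0.01738843  0.12774988]
 [-0.03040716 -0.02839346  0.1277493 ]] [ 0.00161331 -0.00544875  0.12776359]
```

View pics/w1z.png

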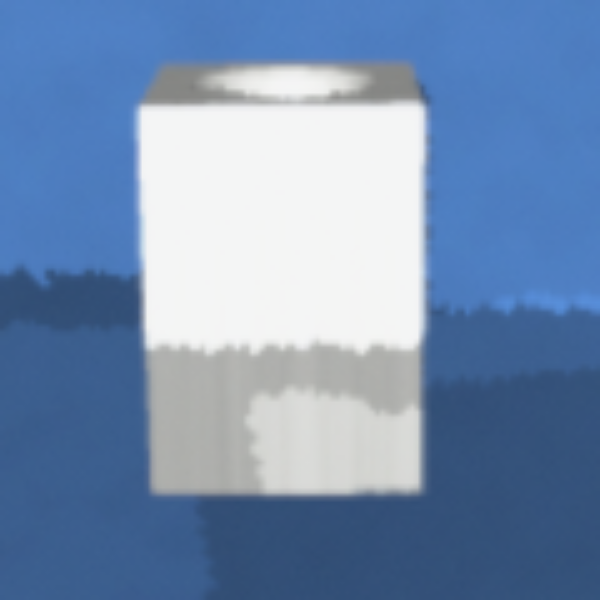

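Emit:
jog_arm:
  steps: [-0.002, -0.0055, 0.04, 0, 0, 0, 0, -0.002, -0.0055, 0.08, 0, 0, 0, 0, -0.002, -0.0055, 0.11, 0, 0, 0, 0, -0.002, -0.0055, 0.125, 0, 0, 0, 0, -0.002, -0.0055, 0.135, 0, 0, 0, 0, -0.002, -0.0055, 0.141, 0, 0, 0, 0, -0.002, -0.0055, 0.1415, 0, 0, 0, 0, -0.002, -0.0055, 0.1415, 0, 0, 0, 0]

```text
time_s: 2.35
position: [0.5022, -0.2358, 0.0309]
ee_rot: [[0.814, -0.58, 0.001], [-0.58, -0.814, -0.001], [0.001, -0.0, -1.0]]
wrist_force: [0.3, -0.9, 0.5]
finger_gap: 0.0938
```

Emit:
jog_arm:
  steps: [0, 0, 0, 0, 0, 0, 0.3, 0, 0, 0, 0, 0, 0, 0.5, 0, 0, 0, 0, 0, 0, 0.7, 0, 0, 0, 0, 0, 0, 1, 0, 0, 0, 0, 0, 0, 1, 0, 0, 0, 0, 0, 0, 1, 0, 0, 0, 0, 0, 0, 1, 0, 0, 0, 0, 0, 0, 1]
  squeeze: 45

```text
time_s: 3.15
position: [0.5018, -0.2355, 0.0299]
ee_rot: [[0.814, -0.58, 0.0], [-0.58, -0.814, -0.0], [0.0, -0.0, -1.0]]
wrist_force: [-0.1, -0.1, -0.2]
finger_gap: 0.0436
```

Emit:
jog_arm:
  steps: [0, 0, -0.02, 0, 0, 0, 1, 0, 0, -0.06, 0, 0, 0, 1, 0, 0, -0.11, 0, 0, 0, 1, 0, 0, -0.16, 0, 0, 0, 1, 0, 0, -0.21, 0, 0, 0, 1, 0, 0, -0.24, 0, 0, 0, 1, 0, 0, -0.25, 0, 0, 0, 1, 0, 0, -0.25, 0, 0, 0, 1]

```text
time_s: 3.95
position: [0.5019, -0.2355, 0.2799]
ee_rot: [[0.814, -0.58, 0.001], [-0.58, -0.814, -0.0], [0.001, -0.0, -1.0]]
wrist_force: [-0.1, 0.2, -2.9]
finger_gap: 0.0438
```

```bash
cat > fk.py <<'E'
import numpy as np
from scipy.optimize import least_squares
# start, over, (now appended): planar model: r along q1 azimuth, lateral offset
D=[([-1.18659097,.300416783,1.52155415,0,1.32071529,-.0666],[.2395316,-.49484673,.22992751]),
([-.516594045,.365519259,1.57572015,0,1.20020801,1.6727],[.49976481,-.24183668,.17160824])]
E
python3 - <<'E'
from h import *
s=r.get_state();print(list(s["joint_positions"]),list(s["position"]),s["ee_rot"],s["wrist_force"],s["finger_gap"])
E
```

```text
[np.float64(-0.5048318217023197), np.float64(0.27644753225158725), np.float64(1.4361143695223602), np.float64(-5.911004566194846e-06), np.float64(1.4283137925868998), np.float64(1.6850448405287834)] [np.float64(0.5018832327904044), np.float64(-0.23552246046731357), np.float64(0.2799411577422728)] [[ 8.14412733e-01 -5.80285714e-01  6.24692745e-04]
 [-5.80285612e-01 -8.14412969e-01 -3.51885864e-04]
 [ 7.12952213e-04 -7.59198835e-05 -9.99999743e-01]] [-0.06860149  0.24930005 -2.93342802] 0.043785967330614566
```

Emit:
jog_arm:
  steps: [0, 0, 0, 0, 0, -8, 1, 0, 0, 0, 0, 0, -16, 1, 0, 0, 0, 0, 0, -24, 1, 0, 0, 0, 0, 0, -32, 1, 0, 0, 0, 0, 0, -40, 1, 0, 0, 0, 0, 0, -48, 1, 0, 0, 0, 0, 0, -56, 1, 0, 0, 0, 0, 0, -64, 1]

```text
time_s: 4.75
position: [0.5013, -0.2352, 0.2768]
ee_rot: [[0.876, 0.483, -0.004], [0.483, -0.876, 0.002], [-0.002, -0.004, -1.0]]
wrist_force: [-0.3, 0.4, -2.5]
finger_gap: 0.0432
```

Emit:
jog_arm:
  steps: [0, 0, 0, 0, 6, 0, 1, 0, 0, 0, 0, 12, 0, 1, 0, 0, 0, 0, 18, 0, 1, 0, 0, 0, 0, 24, 0, 1, 0, 0, 0, 0, 30, 0, 1, 0, 0, 0, 0, 30, 0, 1]

```text
time_s: 5.35
position: [0.5002, -0.2358, 0.2765]
ee_rot: [[0.764, 0.475, 0.437], [0.409, -0.88, 0.241], [0.499, -0.005, -0.866]]
wrist_force: [-1.0, -0.1, -3.2]
finger_gap: 0.0439
```

Run:
```python
from h import *
s=r.get_state();print(list(np.round(s["joint_positions"],4)),list(np.round(s["position"],4)),s["ee_rot"],s["wrist_force"],s["finger_gap"])
```

```text
[np.float64(-0.7188), np.float64(0.1578), np.float64(1.6641), np.float64(0.5322), np.float64(1.1808), np.float64(0.1866)] [np.float64(0.5002), np.float64(-0.2358), np.float64(0.2765)] [[ 0.76366241  0.47509911  0.43715049]
 [ 0.40938764 -0.87991702  0.24113856]
 [ 0.49922087 -0.00518444 -0.86645926]] [-0.96352179 -0.08585591 -3.15265313] 0.043917659015947574
```

```bash
cat > fk.py <<'E'
import numpy as np
from scipy.optimize import least_squares
from scipy.spatial.transform import Rotation as Ro
D=[([-1.18659097,.300416783,1.52155415,0,1.32071529,-.0666],[.2395316,-.49484673,.22992751]),
([-.516594045,.365519259,1.57572015,0,1.20020801,1.6727],[.49976481,-.24183668,.17160824]),
([-.50483182,.27644753,1.43611437,0,1.42831379,1.68504484],[.50188323,-.23552246,.27994116]),
([-.7188,.1578,1.6641,.5322,1.1808,.1866],[.5002,-.2358,.2765])]
def fk(q,L):
    R1=Ro.from_euler('z',q[0]);R2=R1*Ro.from_euler('y',q[1]);R3=R1*Ro.from_euler('y',q[1]+q[2])
    RT=R3*Ro.from_euler('z',q[3])*Ro.from_euler('y',q[4])*Ro.from_matrix([[0,1,0],[1,0,0],[0,0,-1]]).inv() if 0 else R3*Ro.from_euler('z',q[3])*Ro.from_euler('y',q[4])*Ro.from_euler('z',q[5])
    a,lat,d,L1,L2,e,L3=L
    p=R1.apply([a,lat,d])+R2.apply([0,0,L1])+R3.apply([e,0,L2])+RT.apply([0,0,L3])
    return p,RT.as_matrix()
def fit():
    g=lambda L:np.r_[np.concatenate([fk(q,L)[0]-p for q,p in D]),1e-4*(np.array(L)-[0,.037,.3,.35,.35,0,.2])]
    s=least_squares(g,[0,.037,.3,.35,.35,0,.2]);return s.x,np.abs(s.fun[:3*len(D)]).max()
E
python3 - <<'E'
from fk import *
L,e=fit();print(L.round(4),e)
for q,p in D: print(fk(q,L)[1].round(3))
E
```

```text
[-1.000e-04  3.660e-02  2.210e-01  4.247e-01  4.475e-01  4.110e-02
  2.457e-01] 1.665921641866297e-05
[[-0.436  0.9   -0.   ]
 [ 0.9    0.436  0.001]
 [ 0.001  0.    -1.   ]]
[[ 0.58   0.815  0.   ]
 [ 0.815 -0.58  -0.   ]
 [ 0.     0.    -1.   ]]
[[ 0.58   0.814  0.001]
 [ 0.814 -0.58  -0.   ]
 [ 0.     0.001 -1.   ]]
[[-0.475  0.764  0.437]
 [ 0.88   0.409  0.241]
 [ 0.005  0.499 -0.866]]
```

```bash
cat >> fk.py <<'E'
L,_=fit()
lo=np.array([-3.03,-.79,.23,-1.04,0,-2.55]);hi=np.array([3.03,2.21,2.52,4.18,3.07,2.55])
def Rt(psi):
    z=np.array([np.cos(psi),np.sin(psi),0]);x=np.array([0,0,1.]);return np.stack([x,np.cross(z,x),z],1)
M=Ro.from_euler('z',np.pi/2).as_matrix()
def ik(p,R,q0):
    def g(q):
        pp,RR=fk(q,L);return np.r_[(pp-p)*5,(RR@M-R).ravel()]
    s=least_squares(g,np.clip(q0,lo+.01,hi-.01),bounds=(lo,hi));return s.x,np.abs(s.fun).max()
E
python3 - <<'E'
from fk import *
q,p=D[3];print((fk(q,L)[1]@M).round(3))
for z in(.146,.2094):
  for deg in(20,40,60,80,100):
    R=Rt(np.radians(deg));P=np.array([.4855,.183,z])-.0079*R[:,2]
    best=None
    for q4 in(1,2,3):
      for q6 in (-1,0,1):
        s=ik(P,R,[0,0,1.8,q4,1,q6])
        if s[1]<1e-4: print(z,deg,s[0].round(2))
E
```

```text
[[ 0.764  0.475  0.437]
 [ 0.409 -0.88   0.241]
 [ 0.499 -0.005 -0.866]]
0.146 20 [ 0.23  0.51  2.42  3.02  1.36 -1.55]
0.146 20 [ 0.23  0.51  2.42  3.02  1.36 -1.55]
0.146 20 [ 0.23  0.51  2.42  3.02  1.36 -1.55]
0.146 20 [ 0.23  0.51  2.42  3.02  1.36 -1.55]
0.146 20 [ 0.23  0.51  2.42  3.02  1.36 -1.55]
0.146 20 [ 0.23  0.51  2.42  3.02  1.36 -1.55]
0.146 20 [ 0.23  0.51  2.42  3.02  1.36 -1.55]
0.146 20 [ 0.23  0.51  2.42  3.02  1.36 -1.55]
0.146 20 [ 0.23  0.51  2.42  3.02  1.36 -1.55]
0.146 40 [-0.06  0.52  2.35  2.37  1.38 -1.39]
0.146 40 [-0.06  0.52  2.35  2.37  1.38 -1.39]
0.146 40 [-0.06  0.52  2.35  2.37  1.38 -1.39]
0.146 40 [-0.06  0.52  2.35  2.37  1.38 -1.39]
0.146 40 [-0.06  0.52  2.35  2.37  1.38 -1.39]
0.146 40 [-0.06  0.52  2.35  2.37  1.38 -1.39]
0.146 40 [-0.06  0.52  2.35  2.37  1.38 -1.39]
0.146 40 [-0.06  0.52  2.35  2.37  1.38 -1.39]
0.146 40 [-0.06  0.52  2.35  2.37  1.38 -1.39]
0.146 60 [-0.2   0.58  2.19  1.87  1.45 -1.21]
0.146 60 [-0.2   0.58  2.19  1.87  1.45 -1.21]
0.146 60 [-0.2   0.58  2.19  1.87  1.45 -1.21]
0.146 60 [-0.2   0.58  2.19  1.87  1.45 
[... 2565 characters left out ...]
  1.52  1.61 -0.92]
0.2094 80 [-0.23  0.51  1.98  1.52  1.61 -0.92]
0.2094 80 [-0.23  0.51  1.98  1.52  1.61 -0.92]
0.2094 80 [-0.23  0.51  1.98  1.52  1.61 -0.92]
0.2094 80 [-0.23  0.51  1.98  1.52  1.61 -0.92]
0.2094 80 [-0.23  0.51  1.98  1.52  1.61 -0.92]
0.2094 100 [-0.19  0.64  1.74  1.3   1.82 -0.84]
0.2094 100 [-0.19  0.64  1.74  1.3   1.82 -0.84]
0.2094 100 [-0.19  0.64  1.74  1.3   1.82 -0.84]
0.2094 100 [-0.19  0.64  1.74  1.3   1.82 -0.84]
0.2094 100 [-0.19  0.64  1.74  1.3   1.82 -0.84]
0.2094 100 [-0.19  0.64  1.74  1.3   1.82 -0.84]
0.2094 100 [-0.19  0.64  1.74  1.3   1.82 -0.84]
0.2094 100 [-0.19  0.64  1.74  1.3   1.82 -0.84]
0.2094 100 [-0.19  0.64  1.74  1.3   1.82 -0.84]
```

Run:
```python
from fk import *
from h import r
s=r.get_state();p=s["position"];R=s["ee_rot"];q=s["joint_positions"]
R2=Rt(np.radians(80));P2=np.array([.46,-.02,.2])
d=R.T@(P2-p);rv=Ro.from_matrix(R.T@R2).as_rotvec(degrees=True);print(d.round(4),rv.round(2),np.linalg.norm(rv))
for f in np.linspace(0,1,9):
    RR=R@Ro.from_rotvec(f*rv,degrees=True).as_matrix();q,e=ik(p+f*(P2-p),RR,q);print(q.round(2),e.round(5))
```

```text
[ 0.0194 -0.2086  0.1007] [ 46.54  55.65 -27.23] 77.48813240960271
[-0.72  0.16  1.66  0.53  1.18  0.19] 0.0
[-0.75  0.17  1.72  0.69  1.23  0.01] 0.0
[-0.77  0.19  1.76  0.82  1.3  -0.15] 0.0
[-0.78  0.23  1.8   0.93  1.39 -0.3 ] 0.0
[-0.78  0.28  1.83  1.02  1.48 -0.44] 0.0
[-0.76  0.35  1.86  1.09  1.57 -0.57] 0.0
[-0.73  0.43  1.87  1.14  1.66 -0.7 ] 0.0
[-0.69  0.51  1.87  1.18  1.76 -0.82] 0.0
[-0.63  0.6   1.86  1.2   1.86 -0.94] 0.0
```

Emit:
jog_arm:
  steps: [0.002, -0.021, 0.01, 4.65, 5.57, -2.72, 1, 0.004, -0.042, 0.02, 9.3, 11.1, -5.45, 1, 0.006, -0.063, 0.03, 14, 16.7, -8.2, 1, 0.008, -0.083, 0.04, 18.6, 22.3, -10.9, 1, 0.01, -0.104, 0.05, 23.3, 27.8, -13.6, 1, 0.012, -0.125, 0.06, 27.9, 33.4, -16.3, 1, 0.014, -0.146, 0.07, 32.6, 39, -19.1, 1, 0.016, -0.167, 0.08, 37.2, 44.5, -21.8, 1]

```text
time_s: 6.15
position: [0.4686, -0.0618, 0.2169]
ee_rot: [[0.139, 0.941, 0.31], [0.165, -0.33, 0.929], [0.976, -0.078, -0.201]]
wrist_force: [0.4, 0.6, -2.7]
finger_gap: 0.0439
```

```bash
cat > go.py <<'E'
import sys
from fk import *
from h import r
def rel(P2,psi=80):
    s=r.get_state();p=s["position"];R=s["ee_rot"];R2=Rt(np.radians(psi))
    print("t",round(s["time_s"],2),"p",p.round(4),"q",s["joint_positions"].round(3),"gap",round(s["finger_gap"],4),"F",s["wrist_force"].round(2))
    print((R.T@(np.array(P2)-p)).round(4),Ro.from_matrix(R.T@R2).as_rotvec(degrees=True).round(2))
if __name__=="__main__": rel([float(a) for a in sys.argv[1:4]])
E
python3 go.py .46 -.02 .2
```

```text
t 6.15 p [ 0.4686 -0.0618  0.2169] q [-0.711  0.458  1.864  1.154  1.706 -0.741] gap 0.0439 F [ 0.45  0.65 -2.73]
[-0.0108 -0.0206  0.0396] [ 8.85 11.25 -5.37]
```

Emit:
jog_arm:
  steps: [-0.005, -0.01, 0.02, 4.4, 5.6, -2.7, 1, -0.011, -0.021, 0.04, 8.85, 11.25, -5.4, 1, -0.011, -0.021, 0.04, 8.85, 11.25, -5.4, 1, -0.011, -0.021, 0.04, 8.85, 11.25, -5.4, 1]

```text
time_s: 6.55
position: [0.4607, -0.0203, 0.2002]
ee_rot: [[0.002, 0.984, 0.177], [0.005, -0.177, 0.984], [1.0, -0.001, -0.005]]
wrist_force: [-0.1, -0.8, -2.3]
finger_gap: 0.0436
```

```bash
python3 go.py .46 .02 .147
python3 - <<'E'
from h import *
for n in("scene","wrist"):
    c=cams.capture(n);cv2.imwrite(f"pics/{n}2.png",c["image"][:,:,::-1])
E
```

```text
t 6.55 p [ 0.4607 -0.0203  0.2002] q [-0.635  0.595  1.856  1.205  1.852 -0.933] gap 0.0436 F [-0.09 -0.82 -2.25]
[-0.053  -0.0078  0.0399] [ 0.2   0.3  -0.06]
```

View pics/scene2.png

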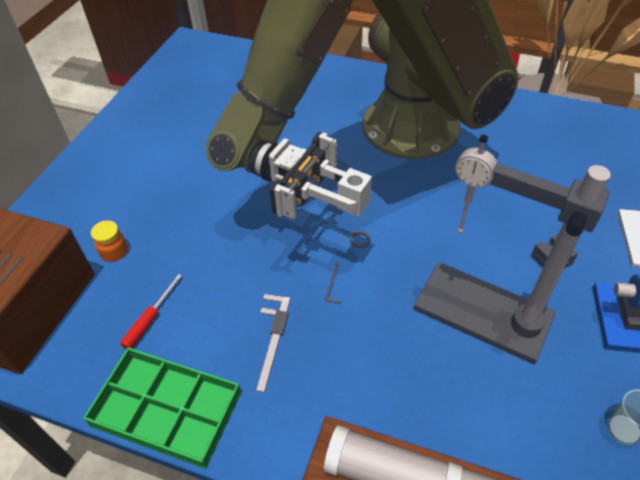

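View pics/wrist2.png

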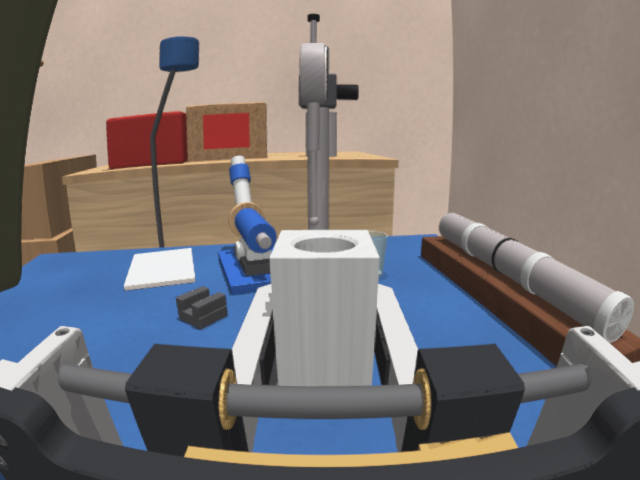

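The scene view shows the spacer held upright with the hole on top at (352,180). The wrist view shows the rim at (325,245) and the ball at about (314,222). Next I'll lower it and move nearer, stopping short of the plunger.

```bash
python3 go.py .472 .108 .146
```

```text
t 6.65 p [ 0.4609 -0.0212  0.2016] q [-0.637  0.592  1.856  1.206  1.852 -0.934] gap 0.044 F [ 0.6  -0.18 -2.43]
[-0.0548 -0.0124  0.1294] [0.32 0.32 0.18]
```

Emit:
jog_arm:
  steps: [-0.02, -0.002, 0.01, 0.2, 0.3, 0, 1, -0.04, -0.004, 0.03, 0.2, 0.3, 0, 1, -0.055, -0.007, 0.06, 0.2, 0.3, 0, 1, -0.055, -0.01, 0.09, 0.2, 0.3, 0, 1, -0.055, -0.0115, 0.115, 0.2, 0.3, 0, 1, -0.055, -0.0115, 0.125, 0.2, 0.3, 0, 1, -0.055, -0.0115, 0.129, 0.2, 0.3, 0, 1, -0.055, -0.0115, 0.129, 0.2, 0.3, 0, 1]

```text
time_s: 7.45
position: [0.4731, 0.1075, 0.1465]
ee_rot: [[-0.006, 0.984, 0.176], [-0.001, -0.176, 0.984], [1.0, 0.005, 0.002]]
wrist_force: [-0.0, -0.8, -1.9]
finger_gap: 0.0436
```

```bash
python3 go.py .472 .108 .146
python3 - <<'E'
from h import *
c=cams.capture("wrist");cv2.imwrite("pics/wrist3.png",cv2.resize(c["image"][160:420,200:440],None,fx=2.3,fy=2.3)[:,:,::-1])
t=cams.capture("top");sc=cams.capture("scene")
cv2.imwrite("pics/t3.png",np.hstack([cv2.resize(t["image"][220:340,110:240],None,fx=3,fy=3),cv2.resize(sc["image"][150:270,350:480],None,fx=3,fy=3)])[:,:,::-1])
E
```

```text
t 7.45 p [0.4731 0.1075 0.1465] q [-0.384  0.666  1.956  1.391  1.675 -1.066] gap 0.0436 F [-0.01 -0.77 -1.92]
[-0.0005 -0.0011  0.0003] [ 0.13 -0.12  0.31]
```

View pics/wrist3.png

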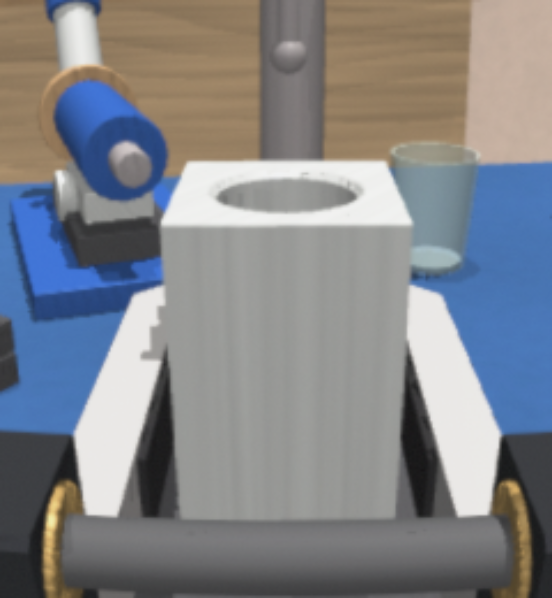

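View pics/t3.png

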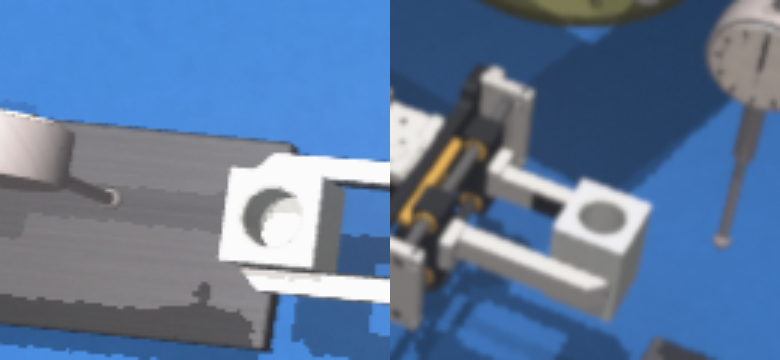

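Run:
```python
from h import *
c=cams.capture("wrist");t=cams.capture("top");s=cams.capture("scene")
B,e=tri(t,(147.7,286),s,(460.3,230.3));H,e2=tri(t,(201,293.3),s,(421,221.7));print(B,e,H,e2)
for n,cc,b,h in(("top",t,(147.7,286),(201,293.3)),("scene",s,(460.3,230.3),(421,221.7))):
    print(n,onz(cc,*b,.2)-onz(cc,*h,.146+.0036+.032), onz(cc,*h,.1816))
st=r.get_state();R=st["ee_rot"];p=st["position"]
o,d=ray(c,326.1,184.3,True);dl=R.T@d;ol=R.T@(o-p)
for D in(.07,.08,.09): k=(D-ol[2])/dl[2];print(D,ol+k*dl,p+R@(ol+k*dl))
o,d=ray(c,324.8,245,True);dl=R.T@d;ol=R.T@(o-p);k=(.0356-ol[0])/dl[0];print("rim",ol+k*dl)
# hole rim corners : near edge corners, far edge corners (crop px)
for u,v in[(165,225),(408,224),(190,161),(388,161)]:
    o,d=ray(c,200+u/2.3,160+v/2.3,True);dl=R.T@d;ol=R.T@(o-p);k=(.0356-ol[0])/dl[0];print("corner",(ol+k*dl).round(4))
```

```text
[0.48554819 0.1847017  0.19494892] 0.0011422059958537936 [0.47091949 0.11493578 0.17658898] 0.00089859377003113
top [0.01452574 0.06911403 0.0184    ] [0.47038594 0.11345145 0.1816    ]
scene [0.01458389 0.06942573 0.0184    ] [0.47521695 0.11581644 0.1816    ]
0.07 [0.05378515 0.0010369  0.07      ] [0.48601964 0.1760756  0.19997691]
0.08 [0.05247631 0.00108524 0.08      ] [0.48783836 0.18591264 0.19869618]
0.09 [0.05116747 0.00113358 0.09      ] [0.48965708 0.19574968 0.19741545]
rim [0.0356     0.00017225 0.00274579]
corner [ 0.0356 -0.0211 -0.015 ]
corner [ 0.0356  0.0213 -0.0144]
corner [ 0.0356 -0.0215  0.0294]
corner [0.0356 0.0228 0.0294]
```

Emit:
jog_arm:
  steps: [0, 0.0005, 0.01, 0.1, -0.2, 0.3, 1, 0, 0.001, 0.025, 0.1, -0.2, 0.3, 1, 0, 0.0015, 0.04, 0.1, -0.2, 0.3, 1, 0, 0.0015, 0.055, 0.1, -0.2, 0.3, 1, 0, 0.0015, 0.065, 0.1, -0.2, 0.3, 1, 0, 0.0015, 0.071, 0.1, -0.2, 0.3, 1, 0, 0.0015, 0.071, 0.1, -0.2, 0.3, 1, 0, 0.0015, 0.071, 0.1, -0.2, 0.3, 1]

```text
time_s: 8.55
position: [0.4867, 0.1775, 0.1462]
ee_rot: [[0.001, 0.985, 0.174], [0.0, -0.174, 0.985], [1.0, -0.001, -0.001]]
wrist_force: [-0.2, -0.7, -2.8]
finger_gap: 0.0435
```

```bash
python3 go.py .4857 .1774 .2094
python3 - <<'E'
from h import *
c=cams.capture("wrist")
t=cams.capture("top");sc=cams.capture("scene")
k=lambda a,x,y,w,h:cv2.resize(a["image"][y:y+h,x:x+w],None,fx=3.2,fy=3.2,interpolation=cv2.INTER_CUBIC)
cv2.imwrite("pics/t4.png",np.hstack([k(t,90,230,120,110),k(sc,400,160,120,110)])[:,:,::-1])
cv2.imwrite("pics/w4.png",k(c,230,120,200,170)[:,:,::-1])
print(sc["image"].shape,r.get_state()["ee_rot"])
E
```

```text
t 8.55 p [0.4867 0.1775 0.1462] q [-0.226  0.663  1.961  1.526  1.595 -1.053] gap 0.0435 F [-0.22 -0.65 -2.84]
[ 0.0632 -0.001  -0.0003] [ 0.02  0.04 -0.06]
(480, 640, 3) [[ 9.84134124e-04  9.84640176e-01  1.74593116e-01]
 [ 4.38214195e-04 -1.74593608e-01  9.84640483e-01]
 [ 9.99999420e-01 -8.92509117e-04 -6.03306829e-04]]
```

View pics/t4.png

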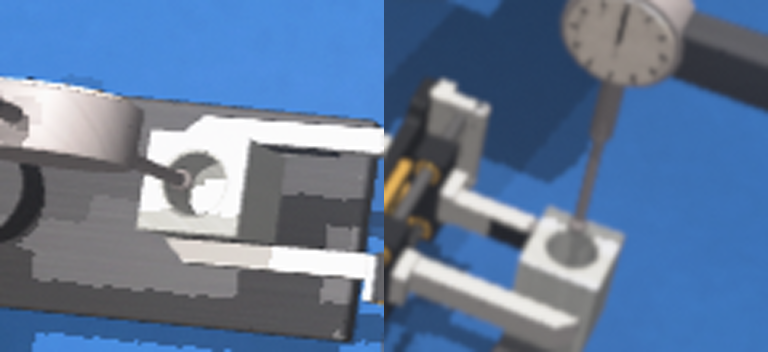

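View pics/w4.png

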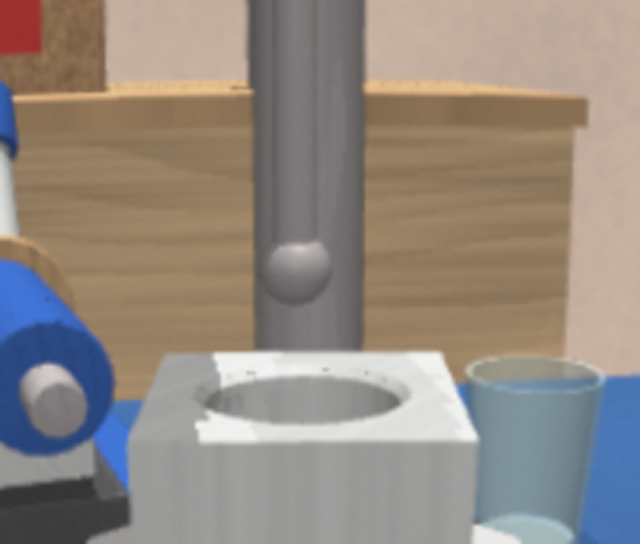

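Run:
```python
from h import *
c=cams.capture("wrist");t=cams.capture("top");s=cams.capture("scene")
R=r.get_state()["ee_rot"];p=r.get_state()["position"]
bt=(90+183/3.2,230+178/3.2);ht=(90+194/3.2,230+185/3.2);bs=(400+(579-384)/3.2,160+227/3.2);hs=(400+(571-384)/3.2,160+248/3.2)
for cc,b,h in((t,bt,ht),(s,bs,hs)): d=onz(cc,*b,.2)-onz(cc,*h,p[2]+.0356);print(d,R.T@d)
o,d=ray(c,230+296/3.2,120+272/3.2,True);k=(.2-o[2])/d[2];print(R.T@(o+k*d-p))
```

```text
[ 0.0007771  -0.00087561  0.01817734] [ 0.0181777   0.00090179 -0.00073756]
[0.00018294 0.00133841 0.01817734] [ 1.81780895e-02 -6.94413960e-05  1.33887922e-03]
[ 0.05377717 -0.00092584  0.001032  ]
```

Emit:
jog_arm:
  steps: [0.008, -0.0005, 0, 0, 0, 0, 1, 0.018, -0.0005, 0, 0, 0, 0, 1, 0.028, -0.0005, 0, 0, 0, 0, 1, 0.037, -0.0005, 0, 0, 0, 0, 1, 0.043, -0.0005, 0, 0, 0, 0, 1, 0.046, -0.0005, 0, 0, 0, 0, 1, 0.047, -0.0005, 0, 0, 0, 0, 1, 0.047, -0.0005, 0, 0, 0, 0, 1]

```text
time_s: 9.65
position: [0.4862, 0.1778, 0.1931]
ee_rot: [[0.001, 0.985, 0.174], [0.0, -0.174, 0.985], [1.0, -0.001, -0.001]]
wrist_force: [-0.4, -0.2, -2.7]
finger_gap: 0.0438
```

```bash
python3 go.py .4857 .1774 .2094
python3 - <<'E'
from h import *
c=cams.capture("wrist");sc=cams.capture("scene")
F=np.mean([r.get_state()["wrist_force"] for _ in range(1)],0);print(F)
k=lambda a,x,y,w,h:cv2.resize(a["image"][y:y+h,x:x+w],None,fx=3.2,fy=3.2,interpolation=cv2.INTER_CUBIC)
cv2.imwrite("pics/w5.png",np.hstack([k(c,260,120,120,170),k(sc,400,120,120,170)])[:,:,::-1])
E
```

```text
t 9.65 p [0.4862 0.1778 0.1931] q [-0.225  0.551  1.976  1.529  1.599 -0.956] gap 0.0438 F [-0.36 -0.18 -2.69]
[ 0.0163 -0.0005 -0.0005] [ 0.02  0.04 -0.06]
[ 0.43670198 -0.3945053  -3.05215645]
```

View pics/w5.png

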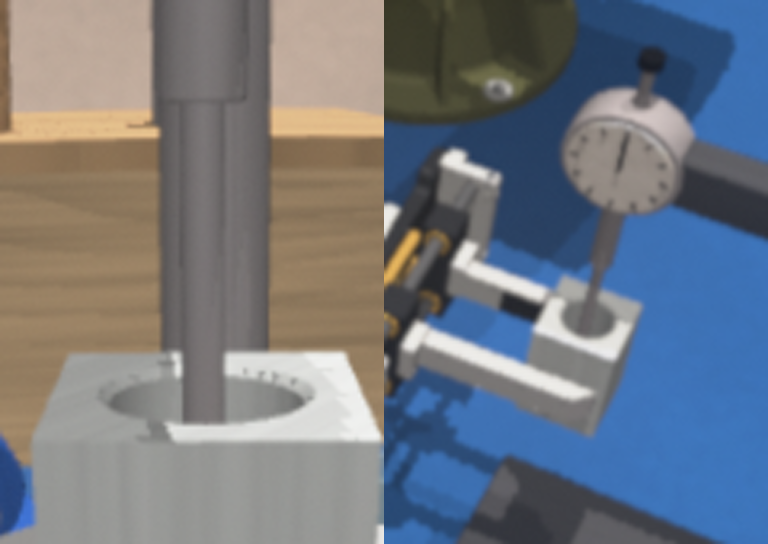

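The rod is centred in the hole, and there's no contact force yet. I'll raise it slowly through contact.

Emit:
jog_arm:
  steps: [0.002, 0, 0, 0, 0, 0, 1, 0.004, 0, 0, 0, 0, 0, 1, 0.004, 0, 0, 0, 0, 0, 1, 0.004, 0, 0, 0, 0, 0, 1]

```text
time_s: 10.15
position: [0.4863, 0.1778, 0.1972]
ee_rot: [[0.001, 0.985, 0.174], [0.001, -0.174, 0.985], [1.0, -0.001, -0.001]]
wrist_force: [-0.1, -0.2, -2.8]
finger_gap: 0.0437
```

Emit:
jog_arm:
  steps: [0.002, 0, 0, 0, 0, 0, 1, 0.004, 0, 0, 0, 0, 0, 1, 0.004, 0, 0, 0, 0, 0, 1, 0.004, 0, 0, 0, 0, 0, 1]

```text
time_s: 10.55
position: [0.4862, 0.1778, 0.2012]
ee_rot: [[0.001, 0.985, 0.174], [0.001, -0.174, 0.985], [1.0, -0.001, -0.001]]
wrist_force: [-0.5, 0.9, -4.5]
finger_gap: 0.0438
```

Emit:
jog_arm:
  steps: [0.002, 0, 0, 0, 0, 0, 1, 0.004, 0, 0, 0, 0, 0, 1, 0.004, 0, 0, 0, 0, 0, 1, 0.004, 0, 0, 0, 0, 0, 1]

```text
time_s: 10.95
position: [0.4863, 0.1778, 0.2053]
ee_rot: [[0.001, 0.985, 0.174], [0.001, -0.174, 0.985], [1.0, -0.001, -0.001]]
wrist_force: [0.2, 0.4, -4.6]
finger_gap: 0.0436
```

Emit:
jog_arm:
  steps: [0.002, 0, 0, 0, 0, 0, 1, 0.004, 0, 0, 0, 0, 0, 1, 0.004, 0, 0, 0, 0, 0, 1, 0.004, 0, 0, 0, 0, 0, 1, 0.004, 0, 0, 0, 0, 0, 1, 0.004, 0, 0, 0, 0, 0, 1]

```text
time_s: 11.55
position: [0.4863, 0.1778, 0.2092]
ee_rot: [[0.001, 0.985, 0.174], [0.0, -0.174, 0.985], [1.0, -0.001, -0.001]]
wrist_force: [0.3, 0.5, -4.7]
finger_gap: 0.0434
```

```bash
python3 go.py .4857 .1774 .2094
python3 - <<'E'
from h import *
c=cams.capture("wrist");sc=cams.capture("scene")
k=lambda a,x,y,w,h:cv2.resize(a["image"][y:y+h,x:x+w],None,fx=3.2,fy=3.2,interpolation=cv2.INTER_CUBIC)
cv2.imwrite("pics/w6.png",np.hstack([k(c,260,120,120,170),k(sc,400,120,120,170)])[:,:,::-1])
fs=[]
for i in range(6): cams.capture("scene");fs.append(r.get_state()["wrist_force"])
print(np.mean(fs,0),r.get_state()["ee_rot"])
E
```

```text
t 11.55 p [0.4863 0.1778 0.2092] q [-0.225  0.514  1.978  1.53   1.601 -0.921] gap 0.0434 F [ 0.28  0.52 -4.74]
[ 0.0002 -0.0005 -0.0005] [ 0.01  0.04 -0.05]
[-0.28217947  0.04593529 -4.67703619] [[ 1.07276196e-03  9.84761019e-01  1.73909705e-01]
 [ 4.69695073e-04 -1.73910282e-01  9.84761389e-01]
 [ 9.99999314e-01 -9.74730031e-04 -6.49101734e-04]]
```

View pics/w6.png

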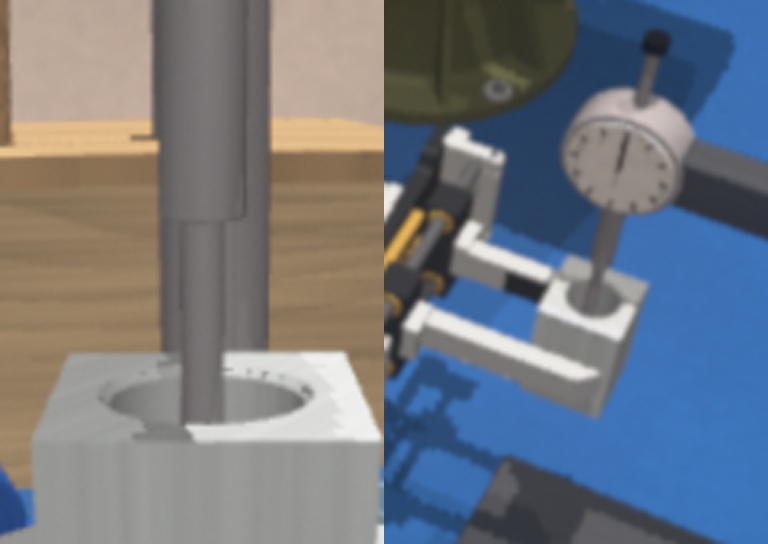

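Contact came at TCP z of about 0.199, as predicted. The extra downward force is about 2.0 N, which fits 1.3 N + 80 N/m × about 9 mm. In the scene view the knob on top of the plunger has risen about 4.7 px, or roughly 10 mm. The rim looks the same as before contact, so nothing slipped.

```bash
python3 -c "
from station import close_job
print(close_job())"
```

```text
the job is handed in; nothing more can be done
None
```

The spacer is under the gauge with its hole facing up and the plunger pushed up about 1 cm. I handed the job in at about 12 s of the 64 s limit, with the arm still holding it there.

I gripped the spacer across its 44 mm sides, set to 45 N. I turned it upright, brought it in under the plunger from the side opposite the column, and raised it slowly.

**Last checks**
- **Plunger travel:** the floor met the tip at TCP z of about 0.199 m, and the arm stopped at 0.209 m. The extra force of about 2.0 N fits 9–10 mm of travel. The plunger's top knob also rose by roughly 10 mm in the scene view.
- **Upright:** the tool was within 0.1° of upright. The rim looked the same in the wrist picture before and after contact, so the spacer had not slipped.
- **Centring:** the rod sat within about 1 mm of the hole's centre.
- **Other items:** nothing else on the bench was touched that I could see.

**Disagreement:** the scene and top cameras differed by 2–5 mm on absolute positions. My rough readings of the gauge's plate corners differed by up to about 12 mm. I used only relative offsets, which agreed to about 2 mm, so this did not affect the fit.

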